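Mount the tube block on the shaker and latch it

TASK

Mount the low tube block, the one with the many small wells, on the shaker: lower it on to the platform and nudge it gently, without forcing it, until both its end holes drop over the two locating pins and it sits flat. Then swing the latch fully closed over the end of the block and leave the rest of the bench as it is.

Things in the scene. Friction and masses are not known exactly. Their poses are not given: they have to be found in the camera images.
- block: Low aluminium tube block, about 0.45 kg. Flange 136 (own x) x 52 (y) x 8 mm; on its middle a body 96 x 52 mm, its top (40 mm up) with 18 small wells. On the long centre line, 58 mm either side of the middle, a through hole 9.5 mm across, for the platform's two fixed pins: 8 mm across, 8 mm tall, at x = -58 and +58 mm of its middle. Fits either way. Origin: centre of the underside.
- shaker: Fixed white housing, 240 (x) x 190 mm (y), control panel facing -x. Origin on the bench under its middle. Its aluminium platform (200 x 180 mm, top at z = 86 mm, level) keeps the housing's direction but has stopped anywhere on its orbit: up to 4 mm off the middle in x and in y, and stays so. The block belongs on the middle of the platform, its length along x, its underside flat on it.
- latch (a joint): L-shaped latch, rad: 0 open, 1.57 closed (stop), growing clockwise from above; friction holds it, about 2 N at its post. From the platform's middle: pivot x -58, y -52 mm; at 0 the tongue (43 mm) points to -x, the handle to -y; at 1.57 the tongue to +y over the home block's near ear (gap 1.5 mm), the handle to -x. Post: 36 mm from the pivot, 12 mm across, 26 tall, top at z = 126.5 mm of shaker.
- tall_block: The other tube block, not wanted: same flange, but 60 mm tall with 8 large wells. Origin: centre of the underside. To be left alone.
- tip_box: Blue pipette tip box, 116 x 78 x 66 mm, lid back. Origin: centre of the underside. To be left alone.
- tube_rack: White tube rack with microtubes, 100 x 60 x 47 mm. Origin: centre of the underside. To be left alone.
- beaker: Glass beaker, 68 mm across, 85 mm tall. Origin: centre of the underside. To be left alone.
- petri_stack: Stack of clear Petri dishes, 92 mm across, 43 mm tall. Origin: centre of the underside. To be left alone.
- timer: White bench timer, 70 x 62 x 21 mm, lying. Origin: centre of the underside. To be left alone.
- marker: Marker pen lying on the bench, 131 mm long, 13 mm thick. Origin: underside at mid length; x along it. To be left alone.

How it is judged (in metres and radians):
On the way, in this order (a step that is already met when the one before it is completed fails the run):
1. the block lies flat on the platform, both holes down over the pins (z of block in the frame of shaker below 0.0885 m and horizontal distance between block and shaker below 0.009 m and angle between the x axis of block and the x axis of shaker, either way round below 0.05 rad and angle between block's own z axis and vertical below 0.025 rad), for 0.2 s.
2. the latch is fully closed over the near ear (value of joint latch above 1.4 rad), for 0.2 s.
At the end, for the whole second after the job is handed in: The low block rests flat on the platform with both holes over the pins (underside within 2.5 mm of the platform's height, centre within 9 mm of the housing's middle, in line within 0.05 rad, level within 0.025 rad), at rest, and the latch is closed (over 1.4 rad) (all of step 1 and value of joint latch above 1.4 rad and linear speed of block below 0.02 m/s); the robot touches nothing.
It fails at once if the block is forced against the shaker with more than 40 N (contact force between block and shaker above 40 N).
It fails at once if something else on the bench is moved by more than 20 mm (distance of any of tall_block, tip_box, tube_rack, beaker, petri_stack, timer, marker from where it was at the start of the episode above 0.02 m).
It also fails if it takes over 72 s, if anything falls off the work surface, if the arm or the gripper's body presses on something with over 40 N, if the wrist force passes 120 N, or if a joint passes its speed limit or range.

ROBOT

A 6-joint arm with a two-finger parallel gripper is mounted at the origin on the work surface. World frame = base frame: x ahead of the robot, y to its left, z up, the work surface at z = 0. Lengths are in m, angles in degrees, forces in N, time in s.
With the tool pointing down it reaches from about 0.25 to 0.725 m from the base axis. Payload 9.7 kg.
Tool frame: the origin (TCP) lies at the very end of the fingers, on their centre line; the grasp point (between the pads) lies env.tcp_to_grasp behind it (env.tcp_to_grasp is the distance from the TCP to the grasp point, in m); z points along the fingers, y is the line along which they close (so a half turn about z gives the same grasp; the last joint's range is limited). The gripper opens to 85 mm and grips with 20 to 120 N. Pads are 22 mm wide; open, the fingers measure 114 mm over their backs; the gripper's body (76 mm by 85 mm) begins 54 mm behind the grasp point. The pads swing forward as they close: fully open they stand 13 mm farther back than shut.
Start: joints at [72.078, 4.979, 10.078, 95.1, 0, 90], TCP at [0.169, 0.523, 0.231] pointing down, gripper open.
Joint ranges: [-179.16, 179.16], [-48.56, 103.87], [-65.8, 70.77], [-126.05, 130.52], [-82.76, 87.17], [-180, 180]. Speed limits (degrees/s): [127.2, 127.2, 147.25, 180, 180, 180].

INTERFACE

Orientations are given as [roll, pitch, yaw] about the fixed x, y, z axes, in that order (R = Rz(yaw) Ry(pitch) Rx(roll)).
In Python, from rig import env gives the robot as it stands. The module is installed in compiled form; this text tells all that it offers.
- The arm moves only by the tool drive_tool, never from a script. Its argument "rows" is a list that holds one entry, the list of rows, each a list of 5 numbers: the finger opening in mm, from 0 to 85.4, then the shift along the tool's x, y, z in units of 25 mm (1.0 is 25 mm), then the turn about the tool's z in units of 8 degrees (1.0 is 8 degrees). A call has 1 to 20 rows; each row shifts and turns the commanded pose from where the row before left it, along the tool's axes as they then stand; what a row does not reach is not made up. A row lasts 1/8 s, in which the tool goes at most 62.5 mm and 10.7 degrees, less where a joint would pass 70% of its speed; a pose out of reach is approached as far as the arm can. A call is refused whole if a number of a shift passes 1 or a number of a turn 1, either way. A call with a gripper value outside its range is refused whole. The fingers move at their own pace and stop on an object; "squeeze" is the grip in N (left out, the last holds). Time passes only in rows, so rows that do not move let the fingers close. It gives the time, the measured TCP pose, the force, the opening and the grip force at its end, in the units of the state.
- env.get_obs(): the state, without advancing time (a new reading comes with each control period).
- env.camera(name): name is "scene" or "top" or "wrist"; returns (picture, depth): 480x640x3 uint8, red, green, blue; 480x640 float32, m along the optical axis (not along the pixel's ray), 0 where there is no reading.
- env.camera_model(name): a dict with "mtx" (3x3 intrinsics, pixels), "R" (3x3) and "t" (3): a world point X has camera coordinates R X + t; the wrist camera has in their place "T_tool_cam" (4x4, takes a point from camera to tool coordinates, whose origin is the TCP and whose axes are the flange's). Camera axes: x right, y down, z forward; pixel columns grow to the right and rows downward; lengths in m; the calibration is good to about 2 mm. A picture is of the moment at which its call begins: read the wrist's pose just before it. camera_model takes no time and is no camera call.
- env.sign_off(): hands the job in; it is judged then, once.
The state is a dict: "clock": time; "qpos": joint angles; "joint_velocities": joint speeds; "effort": joint torques, N m; "ee_pos": TCP position; "tool_rot": TCP orientation; "ft_force": force on the tool from outside, world axes, zero at the start; "moment": the same for the moment, N m; "width": opening from 0.0 (shut) to 1.0 (fully open); "gripper_force": force on a finger pad.
Only numpy, scipy, OpenCV 4.12 (cv2) and the standard library are available. Lean on these libraries where they do the work, as an engineer would, in place of code of your own. Each camera call takes 0.05 s, during which the arm holds its last target. There are 200 camera calls.

## Working session

There is one attempt and no reset: what is moved stays moved. The work goes in short steps, Python scripts to look and compute and a tool call to move; the robot and the scene stay as the last step left them, time stands still between calls to the robot, and variables do not carry over. Pictures are saved under pics/ and viewed, at most 13 in all, crops included, and the job is handed in when it is done.

Besides the shell and the picture viewer there is one more tool, called after "Call:" by a JSON object that holds its "name" and its "arguments". drive_tool: Moves the arm, as the interface text tells. Its arguments: {"type":"object","properties":{"rows":{"type":"array","items":{"type":"array","items":{"type":"array","items":{"type":"number"}}}},"squeeze":{"type":"number"}},"required":["rows"]}

```bash
mkdir -p pics
python3 - <<'E'
from rig import env
import numpy as np,cv2
o=env.get_obs();print({k:np.round(v,3) for k,v in o.items()},env.tcp_to_grasp)
for n in ("scene","top"):
    p,d=env.camera(n);cv2.imwrite(f"pics/{n}0.png",p[:,:,::-1]);np.savez(f"{n}0.npz",p=p,d=d,**env.camera_model(n))
print(env.camera_model("top"));print(env.camera_model("wrist"))
E
```

```text
{'clock': np.float64(0.0), 'qpos': array([7.2077e+01, 5.0110e+00, 1.0034e+01, 9.5099e+01, 1.0000e-03,
       9.0002e+01]), 'joint_velocities': array([-0.024,  0.028, -0.004, -0.009,  0.061,  0.12 ]), 'effort': array([-1.0000e-03, -5.2039e+01,  4.6481e+01,  1.6000e-02,  0.0000e+00,
        0.0000e+00]), 'ee_pos': array([0.169, 0.523, 0.231]), 'tool_rot': array([-1.79924e+02, -1.00000e-03,  1.62075e+02]), 'ft_force': array([-0.12 , -0.102,  0.345]), 'moment': array([-0.032,  0.017,  0.032]), 'gripper_force': np.float64(0.0), 'width': np.float64(0.999)} 0.0187
{'mtx': array([[506.92857121,   0.        , 315.25803022],
       [  0.        , 506.92857121, 245.00679535],
       [  0.        ,   0.        ,   1.        ]]), 'R': array([[-0.02154592, -0.99976313, -0.00307374],
       [-0.99829392,  0.02168094, -0.0542143 ],
       [ 0.0542681 ,  0.0019004 , -0.99852459]]), 't': array([0.01544595, 0.562207  , 1.65448168])}
{'mtx': array([[354.15145511,   0.        , 318.67600724],
       [  0.        , 354.15145511, 236.88072651],
       [  0.        ,   0.        ,   1.        ]]), 'T_tool_cam': array([[ 1.10055899e-03, -9.51045319e-01, -3.09049495e-01,
         7.87464564e-02],
       [ 9.99999387e-01,  1.08485977e-03,  2.22642375e-04,
        -4.17442432e-04],
       [ 1.23532375e-04, -3.09049551e-01,  9.51045929e-01,
        -1.42473203e-01],
       [ 0.00000000e+00,  0.00000000e+00,  0.00000000e+00,
         1.00000000e+00]])}
```

View pics/top0.png

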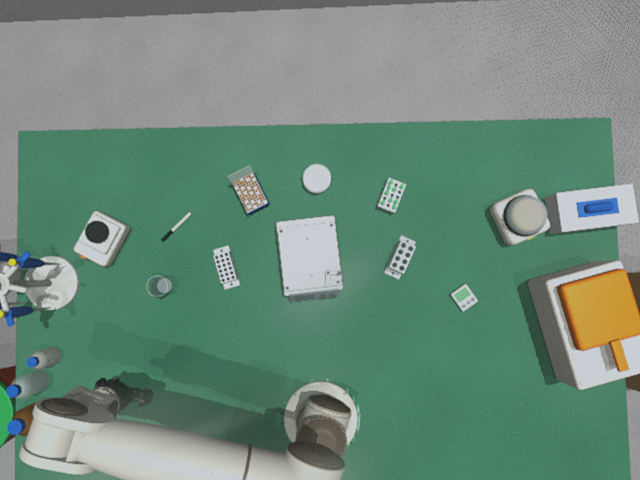

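View pics/scene0.png

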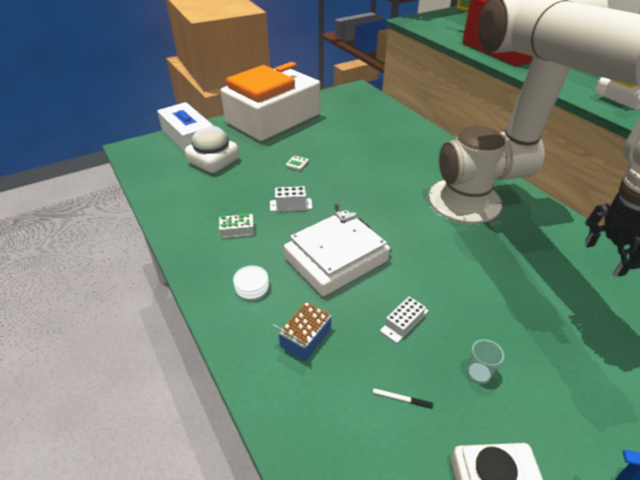

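The top picture shows the low block (18 wells) at about (226,267), the tall one at (401,257), and the shaker at (309,256) with its latch near (333,277). The panel faces the robot. Next I'll compute positions from the depth.

```bash
cat > h.py <<'E'
import numpy as np,cv2
from scipy.spatial.transform import Rotation as Ro
def cloud(d,K,R,t):
    v,u=np.mgrid[:480,:640]
    P=np.stack([(u-K[0,2])/K[0,0]*d,(v-K[1,2])/K[1,1]*d,d],-1)
    return (P-t)@R
def wristRT(o,m):
    T=np.eye(4);T[:3,:3]=Ro.from_euler('xyz',o['tool_rot'],degrees=True).as_matrix();T[:3,3]=o['ee_pos']
    W=np.linalg.inv(T@m['T_tool_cam']);return W[:3,:3],W[:3,3]
def pix(u,v,z,K,R,t):
    r=R.T@np.linalg.inv(K)@np.array([u,v,1.]);c=-R.T@t
    return c+r*(z-c[2])/r[2]
E
python3 - <<'E'
from h import *
f=np.load("top0.npz");X=cloud(f['d'],f['mtx'],f['R'],f['t'])
def rect(u0,u1,v0,v1,z0,z1):
    s=X[v0:v1,u0:u1].reshape(-1,3);s=s[(s[:,2]>z0)&(s[:,2]<z1)]
    r=cv2.minAreaRect((s[:,:2]*1000).astype(np.float32));print(len(s),np.round(s[:,2].mean(),4),r)
rect(205,250,238,298,.004,.06);rect(205,250,238,298,.03,.06)
rect(270,350,210,300,.075,.12)
rect(270,350,210,300,.1,.2)
rect(380,420,230,285,.004,.1);rect(230,270,160,220,.01,.1);rect(140,175,270,300,.01,.1)
print(X[350,250],f['d'].min())
E
```

```text
994 0.0237 ((495.2218933105469, 297.13006591796875), (146.8478546142578, 195.5428466796875), 89.00020599365234)
481 0.0403 ((494.77410888671875, 298.3345031738281), (95.7333984375, 54.03770065307617), 15.362751960754395)
3604 0.087 ((523.1012573242188, 20.112808227539062), (200.57606506347656, 185.82318115234375), 5.538954734802246)
85 0.1068 ((452.1744384765625, -50.829925537109375), (45.685035705566406, 46.610595703125), 88.68597412109375)
993 0.0353 ((517.3535766601562, -274.4446105957031), (129.64505004882812, 179.27377319335938), 88.36331176757812)
1074 0.0613 ((755.6343994140625, 213.50140380859375), (194.8773651123047, 107.07295989990234), 14.156599998474121)
334 0.0535 ((427.16796875, 519.6519165039062), (65.53721618652344, 108.32710266113281), 37.286949157714844)
[0.22229375 0.22523245 0.00053526] 0.0
```

Call:
{"name": "drive_tool", "arguments": {"rows": [[[85,0,0,0,-0.73],[85,0,0,0,-0.73],[85,0,0,0,-0.73],[85,0,0,0,-0.73],[85,-0.5,-0.9,0,0],[85,-0.5,-0.9,0,0],[85,-0.5,-0.9,0,0],[85,-0.5,-0.9,0,0],[85,-0.5,-0.9,0,0],[85,-0.5,-0.9,0,0],[85,-0.5,-0.9,0,0],[85,-0.5,-0.9,0,0],[85,-0.5,-0.9,0,0],[85,-0.5,-0.9,0,0],[85,-0.5,-0.9,0,0],[85,-0.5,-0.9,0,0],[85,-0.5,-0.9,0,0],[85,-0.5,-0.9,0,0]]]}}

```text
clock: 2.35
ee_pos: [0.3736, 0.2255, 0.231]
tool_rot: [-180.0, -0.0, -174.6]
ft_force: [-0.2, 0.6, 0.0]
width: 0.996
gripper_force: 0.0
```

Call:
{"name": "drive_tool", "arguments": {"rows": [[[85,-0.5,-0.9,0,0],[85,-0.5,-0.9,0,0],[85,-0.5,-0.9,0,0],[85,-0.5,-0.9,0,0],[85,-0.5,-0.9,0,0],[85,-0.5,-0.9,0,0],[85,-0.5,-0.9,0,0],[85,-0.5,-0.9,0,0],[85,-0.5,-0.9,0,0],[85,0,0,0,0],[85,0,0,0,0],[85,0,0,0,0]]]}}

```text
clock: 3.85
ee_pos: [0.5041, 0.036, 0.2314]
tool_rot: [180.0, -0.0, -174.5]
ft_force: [0.1, -0.1, 0.7]
width: 0.999
gripper_force: 0.0
```

```bash
cat > snap.py <<'E'
import sys
from h import *
from rig import env
n=sys.argv[1];o=env.get_obs();p,d=env.camera("wrist");m=env.camera_model("wrist");R,t=wristRT(o,m)
cv2.imwrite(f"pics/{n}.png",p[:,:,::-1]);np.savez(n+".npz",p=p,d=d,mtx=m['mtx'],R=R,t=t)
print({k:np.round(o[k],4) for k in ('clock','ee_pos','tool_rot','ft_force','width')})
E
python3 snap.py w1
```

```text
{'clock': np.float64(3.85), 'ee_pos': array([0.5041, 0.036 , 0.2314]), 'tool_rot': array([ 179.9932,   -0.    , -174.5153]), 'ft_force': array([ 0.1261, -0.0693,  0.7492]), 'width': np.float64(0.9994)}
```

View pics/w1.png

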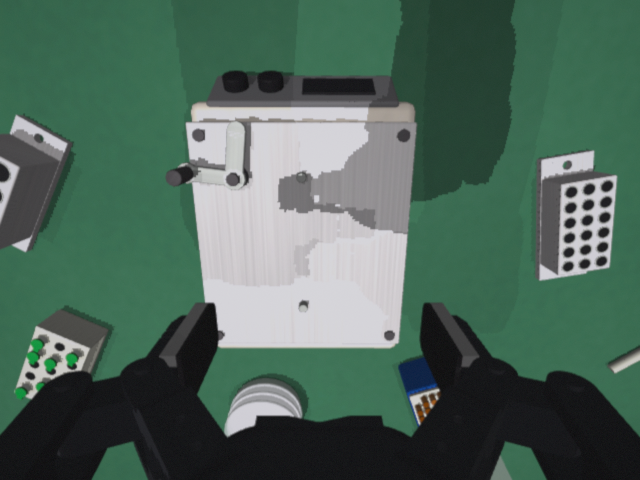

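The pins show at about (302,177) and (304,306). The latch pivot is at (235,178), its post at (178,177), and the low block is on the right at (578,215). I'll zoom in on the pins and measure them.

Run:
```python
from h import *
f=np.load("w1.npz");K,R,t=f['mtx'],f['R'],f['t'];X=cloud(f['d'],K,R,t)
pl=X[200:280,230:370].reshape(-1,3);print("platform z",np.median(pl[:,2]))
for (u,v) in ((302,177),(304,306),(178,177)):
    s=X[v-12:v+13,u-12:u+13];m=s[...,2]>np.median(pl[:,2])+.005
    if m.any():
        q=s[m];print((u,v),m.sum(),np.round(q.mean(0),4),np.round(q[:,2].max(),4),np.argwhere(m).mean(0)+[v-12,u-12])
q=X[80:360,170:430].reshape(-1,3);q=q[(q[:,2]>.08)&(q[:,2]<.089)]
print(cv2.minAreaRect((q[:,:2]*1000).astype(np.float32)))
b=X[130:300,520:640].reshape(-1,3);b=b[(b[:,2]>.034)&(b[:,2]<.05)];print(b[:,2].mean(),cv2.minAreaRect((b[:,:2]*1000).astype(np.float32)))
p=f['p'][:,:,::-1];a=p[155:200,270:335];c=p[284:329,270:335]
cv2.imwrite("pics/c1.png",cv2.resize(np.vstack([a,c]),None,fx=6,fy=6,interpolation=cv2.INTER_CUBIC))
```

```text
platform z 0.08580690736722683
(302, 177) 85 [0.466  0.0183 0.1067] 0.3738 [176.62352941 300.96470588]
(304, 306) 66 [0.5757 0.0289 0.1063] 0.3738 [307.13636364 302.93939394]
(178, 177) 427 [ 0.4707 -0.0668  0.1227] 0.3738 [175.11241218 178.78454333]
((525.9234619140625, 23.427291870117188), (200.00930786132812, 180.138427734375), 5.5249247550964355)
0.039628412662998956 ((497.830810546875, 298.87939453125), (96.52044677734375, 54.28767776489258), 15.673253059387207)
```

View pics/c1.png

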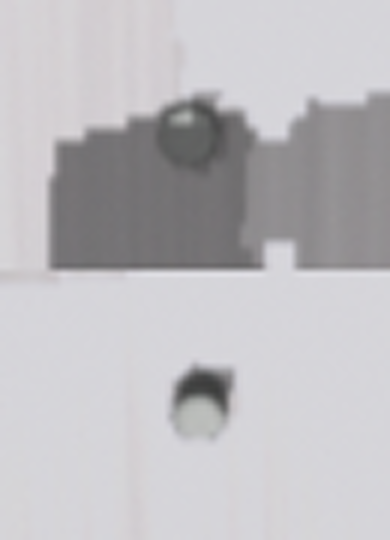

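Run:
```python
from h import *
f=np.load("w1.npz");K,R,t=f['mtx'],f['R'],f['t']
a=pix(300.9,176.6,.094,K,R,t);b=pix(302.9,308.1,.094,K,R,t);d=b-a
print(a,b,(a+b)/2,np.linalg.norm(d),np.degrees(np.arctan2(d[1],d[0])), -R.T@t)
```

```text
[0.46777715 0.01790046 0.094     ] [0.58369627 0.02913128 0.094     ] [0.52573671 0.02351587 0.094     ] 0.11646189704166736 5.533828022353985 [0.42560233 0.0279108  0.37383595]
```

Call:
{"name": "drive_tool", "arguments": {"rows": [[[85,0,0,0,-0.635],[85,0,0,0,-0.635],[85,-0.217,0.849,0.167,0],[85,-0.217,0.849,0.167,0],[85,-0.217,0.849,0.167,0],[85,-0.217,0.849,0.167,0],[85,-0.217,0.849,0.167,0],[85,-0.217,0.849,0.167,0],[85,-0.217,0.849,0.167,0],[85,-0.217,0.849,0.167,0],[85,-0.217,0.849,0.167,0],[85,-0.217,0.849,0.167,0],[85,-0.217,0.849,0.167,0],[85,-0.217,0.849,0.167,0],[85,0,0,0,0],[85,0,0,0,0],[85,0,0,0,0]]]}}

```text
clock: 6.02
ee_pos: [0.4989, 0.2977, 0.1815]
tool_rot: [180.0, 0.0, -164.4]
ft_force: [0.5, 0.2, 0.3]
width: 0.997
gripper_force: 0.0
```

```bash
python3 snap.py w2
python3 - <<'E'
from h import *
f=np.load("w2.npz");K,R,t=f['mtx'],f['R'],f['t'];X=cloud(f['d'],K,R,t)
b=X.reshape(-1,3);b=b[(b[:,2]>.034)&(b[:,2]<.046)&(np.hypot(b[:,0]-.498,b[:,1]-.299)<.07)];print(np.median(b[:,2]),cv2.minAreaRect((b[:,:2]*1000).astype(np.float32)))
E
```

```text
{'clock': np.float64(6.025), 'ee_pos': array([0.4989, 0.2977, 0.1815]), 'tool_rot': array([ 1.799997e+02,  2.180000e-02, -1.644423e+02]), 'ft_force': array([0.5439, 0.2288, 0.304 ]), 'width': np.float64(0.997)}
0.0399766205397076 ((497.90277099609375, 298.80609130859375), (95.21185302734375, 52.13174057006836), 15.578522682189941)
```

View pics/w2.png

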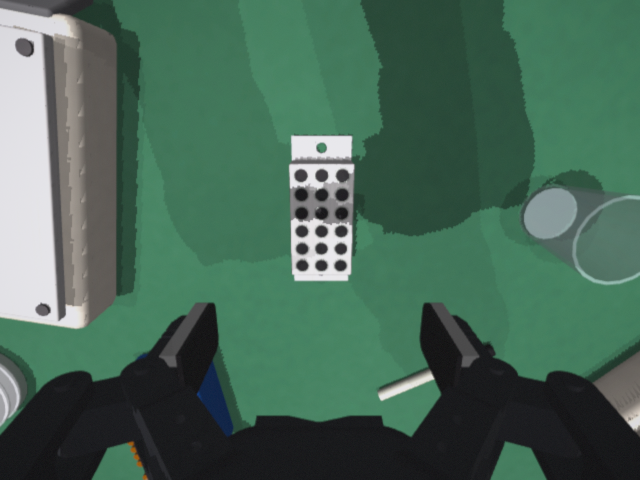

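The picture shows the low block at (321,210), lying between the open fingers and square to the tool. The depth rectangle gives 95x52 mm at z = 0.040, which matches the block. I'll grasp it.

Call:
{"name": "drive_tool", "arguments": {"rows": [[[85,0.03,0.053,0.8,0],[85,0,0,0.8,0],[85,0,0,0.8,0],[85,0,0,0.8,0],[85,0,0,0.8,0],[85,0,0,0.8,0],[85,0,0,0.8,0],[85,0,0,0.7,0],[85,0,0,0.72,0],[85,0,0,0,0],[45,0,0,0,0],[45,0,0,0,0],[45,0,0,0,0],[45,0,0,0,0],[45,0,0,0,0],[45,0,0,0,0],[45,0,0,0,0]]], "squeeze": 50}}

```text
clock: 8.2
ee_pos: [0.4982, 0.2997, 0.0068]
tool_rot: [180.0, 0.1, -164.4]
ft_force: [-1.2, 0.2, 5.9]
width: 0.603
gripper_force: 54.4
```

```bash
python3 snap.py w3
python3 - <<'E'
from h import *
f=np.load("w3.npz");K,R,t=f['mtx'],f['R'],f['t']
p=f['p'];x0,y0=250,0
cv2.imwrite("pics/c3.png",cv2.resize(p[y0:240,x0:390,::-1],None,fx=2.5,fy=2.5,interpolation=cv2.INTER_CUBIC))
E
```

```text
{'clock': np.float64(8.2), 'ee_pos': array([0.4982, 0.2997, 0.0068]), 'tool_rot': array([ 1.799670e+02,  9.840000e-02, -1.643983e+02]), 'ft_force': array([-1.1765,  0.2064,  5.9319]), 'width': np.float64(0.6026)}
```

View pics/c3.png

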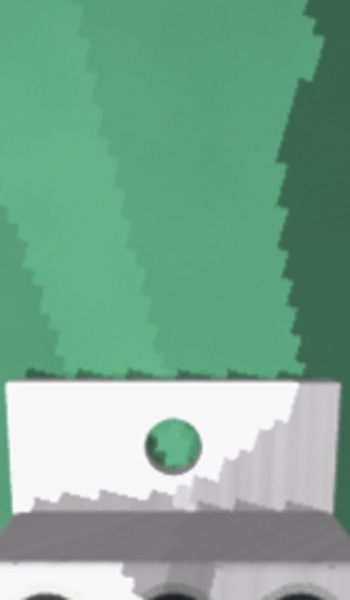

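The near ear's hole is clear at crop (173,444), which is full-picture (318.9,177.3). I'll convert it to the tool frame and find the target.

Run:
```python
from h import *
f=np.load("w3.npz");K,R,t=f['mtx'],f['R'],f['t']
h=pix(318.9,177.3,.008,K,R,t);e=pix(318.9,152.2,.008,K,R,t);l=pix(252.2,152.2,.008,K,R,t);r=pix(386,152.2,.008,K,R,t)
y=np.radians(195.6);T=np.array([.4982,.2997]);ex=np.array([np.cos(y),np.sin(y)]);ey=np.array([np.sin(y),-np.cos(y)])
for q in (h,e,l,r):print(q,(q[:2]-T)@ex,(q[:2]-T)@ey)
dd=(r-l)[:2];print("edge len",np.linalg.norm(dd),"angle",np.degrees(np.arctan2(dd[1],dd[0])))
```

```text
[0.44235753 0.28359951 0.008     ] 0.05811511782725743 -0.0004902443236067944
[0.43298862 0.28097024 0.008     ] 0.06784596377456466 -0.0005031745906273231
[0.43998946 0.25600337 0.008     ] 0.06781710191294296 -0.02643298654005813
[0.42594518 0.30608903 0.008     ] 0.06787500126354945 0.025584422901520118
edge len 0.0520174416647685 angle 105.66377455340239
```

Call:
{"name": "drive_tool", "arguments": {"rows": [[[45,0,0,-0.4,0],[45,0,0,-0.8,0],[45,0,0,-0.8,0],[45,0,0,-0.8,0],[45,0,0,-0.8,0],[45,0,0,-0.8,0],[45,0,0,-0.8,0],[45,0,0,0,0.63],[45,0,0,0,0.63],[45,0,0,0,0]]]}}

```text
clock: 9.5
ee_pos: [0.4974, 0.2991, 0.1356]
tool_rot: [-180.0, -0.0, -174.4]
ft_force: [0.0, -0.5, -3.4]
width: 0.602
gripper_force: 53.5
```

Call:
{"name": "drive_tool", "arguments": {"rows": [[[45,0,-0.4,0,0],[45,0,-0.8,0,0],[45,0,-0.8,0,0],[45,0,-0.8,0,0],[45,0,-0.8,0,0],[45,0,-0.8,0,0],[45,0,-0.8,0,0],[45,0,-0.8,0,0],[45,0,-0.8,0,0],[45,0,-0.8,0,0],[45,0,-0.8,0,0],[45,0,-0.8,0,0],[45,0,-0.8,0,0],[45,0,-0.8,0,0],[45,0,-0.3,0,0],[45,0,0,0,0],[45,0,0,0,0]]]}}

```text
clock: 11.62
ee_pos: [0.5243, 0.0235, 0.1357]
tool_rot: [180.0, -0.0, -174.5]
ft_force: [-0.3, 0.5, -2.8]
width: 0.602
gripper_force: 53.4
```

```bash
python3 snap.py w4
python3 - <<'E'
from h import *
f=np.load("w4.npz")
cv2.imwrite("pics/c4.png",cv2.resize(f['p'][80:240,240:400,::-1],None,fx=3.7,fy=3.7,interpolation=cv2.INTER_CUBIC))
E
```

```text
{'clock': np.float64(11.625), 'ee_pos': array([0.5243, 0.0235, 0.1357]), 'tool_rot': array([ 1.799894e+02, -3.500000e-03, -1.744604e+02]), 'ft_force': array([-0.2594,  0.4956, -2.8087]), 'width': np.float64(0.6017)}
```

View pics/c4.png

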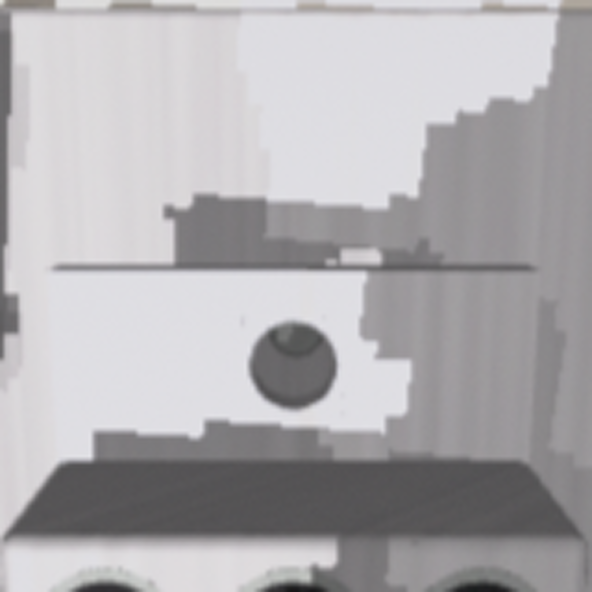

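The pin is visible through the hole: pin at crop (296,338), hole at (293,365). It agrees with the computed correction of about -1.1 mm along tool x and +0.4 mm along tool y.

Call:
{"name": "drive_tool", "arguments": {"rows": [[[45,-0.046,0.016,0.4,0],[45,0,0,0.4,0],[45,0,0,0.3,0],[45,0,0,0.18,0],[45,0,0,0,0],[45,0,0,0,0],[45,0,0,0,0]]]}}

```text
clock: 12.55
ee_pos: [0.5256, 0.0236, 0.1041]
tool_rot: [-180.0, 0.0, -174.5]
ft_force: [0.2, -0.3, -3.1]
width: 0.601
gripper_force: 53.4
```

```bash
python3 snap.py w5
python3 - <<'E'
from h import *
f=np.load("w5.npz")
cv2.imwrite("pics/c5.png",cv2.resize(f['p'][140:220,270:370,::-1],None,fx=6,fy=6,interpolation=cv2.INTER_CUBIC))
E
```

```text
{'clock': np.float64(12.55), 'ee_pos': array([0.5256, 0.0236, 0.1041]), 'tool_rot': array([-1.799972e+02,  3.630000e-02, -1.744829e+02]), 'ft_force': array([ 0.153 , -0.2786, -3.1368]), 'width': np.float64(0.6012)}
```

View pics/c5.png

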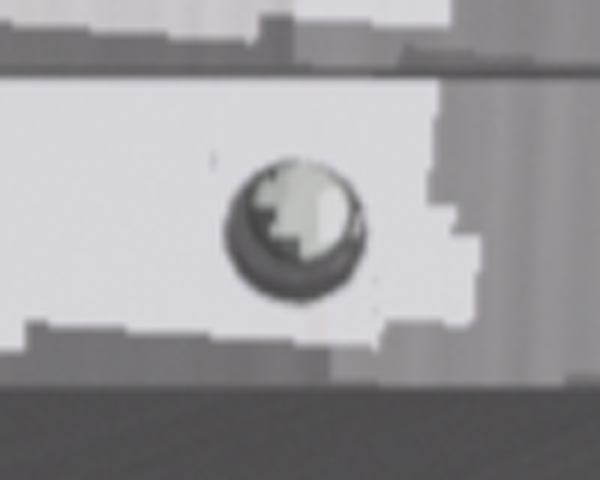

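Run:
```python
from h import *
f=np.load("w5.npz");K,R,t=f['mtx'],f['R'],f['t']
y=np.radians(185.52);ex=np.array([np.cos(y),np.sin(y)]);ey=np.array([np.sin(y),-np.cos(y)])
T=np.array([.5256,.0236])
h=pix(318.9,177.9,.1053,K,R,t);p=pix(320.8,174.6,.094,K,R,t)
for q in (h,p):print(q,(q[:2]-T)@ex*1e3,(q[:2]-T)@ey*1e3)
```

```text
[0.46821189 0.01756197 0.1053    ] 57.702795827233444 -0.48968537000773454
[0.4684257  0.01840356 0.094     ] 57.40902335375867 0.3274402066076569
```

Call:
{"name": "drive_tool", "arguments": {"rows": [[[45,-0.004,0.026,0,0],[45,0,0,0,0],[45,0,0,0.06,0],[45,0,0,0.06,0],[45,0,0,0.04,0],[45,0,0,0.04,0],[45,0,0,0,0],[45,0,0,0,0]]]}}

```text
clock: 13.6
ee_pos: [0.5255, 0.0242, 0.0987]
tool_rot: [-180.0, 0.0, -174.5]
ft_force: [-0.2, -0.2, -4.3]
width: 0.6
gripper_force: 53.4
```

Call:
{"name": "drive_tool", "arguments": {"rows": [[[45,0,0,0.04,0],[45,0,0,0.04,0],[45,0,0,0.04,0],[45,0,0,0,0]]]}}

```text
clock: 14.1
ee_pos: [0.5254, 0.0242, 0.0956]
tool_rot: [180.0, -0.0, -174.5]
ft_force: [-0.2, 0.7, -4.4]
width: 0.601
gripper_force: 53.4
```

Call:
{"name": "drive_tool", "arguments": {"rows": [[[45,0,0,0.04,0],[45,0,0,0.04,0],[45,0,0,0.02,0],[45,0,0,0,0]]]}}

```text
clock: 14.6
ee_pos: [0.5254, 0.0242, 0.0931]
tool_rot: [-180.0, -0.0, -174.5]
ft_force: [-0.4, 0.1, -3.6]
width: 0.601
gripper_force: 53.4
```

Call:
{"name": "drive_tool", "arguments": {"rows": [[[45,0,0,0.02,0],[45,0,0,0.02,0],[45,0,0,0,0]]]}}

```text
clock: 14.98
ee_pos: [0.5255, 0.0242, 0.0927]
tool_rot: [180.0, 0.0, -174.5]
ft_force: [-3.6, -0.9, 3.5]
width: 0.601
gripper_force: 54.2
```

The block bottomed out at the expected height. Next I'll release it, rise and look.

Call:
{"name": "drive_tool", "arguments": {"rows": [[[60,0,0,0,0],[75,0,0,0,0],[80,0,0,0,0],[80,0,0,0,0],[80,0,0,0,0],[80,0,0,-0.4,0],[80,0,0,-0.8,0],[80,0,0,-0.8,0],[80,0,0,-0.8,0],[80,0,0,-0.8,0],[80,0,0,-0.8,0],[0,0,0,0,0],[0,0,0,0,0],[0,0,0,0,0]]]}}

```text
clock: 16.73
ee_pos: [0.5251, 0.0242, 0.2013]
tool_rot: [180.0, -0.1, -174.5]
ft_force: [-1.1, 0.2, 0.1]
width: 0.304
gripper_force: 0.0
```

```bash
python3 snap.py w6
python3 - <<'E'
from h import *
f=np.load("w6.npz");K,R,t=f['mtx'],f['R'],f['t'];X=cloud(f['d'],K,R,t)
y=np.radians(5.53);M=np.array([.52574,.02352]);ex=np.array([np.cos(y),np.sin(y)]);ey=np.array([-np.sin(y),np.cos(y)])
q=X.reshape(-1,3);L=np.stack([(q[:,:2]-M)@ex,(q[:,:2]-M)@ey,q[:,2]],1)
def sel(x0,x1,y0,y1,z0,z1):return L[(L[:,0]>x0)&(L[:,0]<x1)&(L[:,1]>y0)&(L[:,1]<y1)&(L[:,2]>z0)&(L[:,2]<z1)]
b=sel(-.07,.07,-.04,.04,.11,.135);print("top",np.median(b[:,2]),b[:,2].std(),cv2.minAreaRect((b[:,:2]*1000).astype(np.float32)))
A=np.c_[b[:,:2],np.ones(len(b))];print("tilt",np.linalg.lstsq(A,b[:,2],rcond=None)[0])
e=sel(-.067,-.05,-.024,.024,.088,.1);print("ear",np.median(e[:,2]))
p=sel(-.08,-.03,-.11,-.06,.12,.132);print("post",p.mean(0),len(p))
cv2.imwrite("pics/w6c.png",f['p'][:,:,::-1])
E
```

```text
{'clock': np.float64(16.725), 'ee_pos': array([0.5251, 0.0242, 0.2013]), 'tool_rot': array([ 1.799961e+02, -7.980000e-02, -1.744833e+02]), 'ft_force': array([-1.0838,  0.1514,  0.0919]), 'width': np.float64(0.3042)}
top 0.12590466467064482 0.0016907878956349766 ((-0.23932266235351562, 0.12425422668457031), (95.70907592773438, 52.09303283691406), 0.007088478188961744)
tilt [0.01365839 0.00014007 0.12578341]
ear 0.09371718754061055
post [-0.062486   -0.08671275  0.12547825] 362
```

View pics/w6.png

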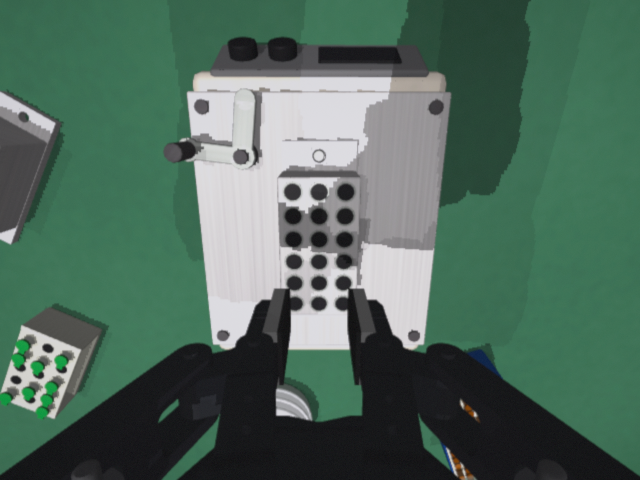

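The block sits flat: body top at z = 0.126, 95.7x52 mm rectangle centred and in line, and the pin fills the near hole at (319,156). The latch pivot is at (240,157) with its post at (178,152). I'll go behind the post with closed fingers, turned 45° so they face along the push chord.

Call:
{"name": "drive_tool", "arguments": {"rows": [[[0,0,0,0,0.94],[0,0,0,0,0.94],[0,0,0,0,0.94],[0,0,0,0,0.94],[0,0,0,0,0.94],[0,0,0,0,0.94],[0,-0.34,-0.72,0,0],[0,-0.34,-0.72,0,0],[0,-0.34,-0.72,0,0],[0,-0.34,-0.72,0,0],[0,-0.34,-0.72,0,0],[0,-0.34,-0.72,0,0],[0,0,0,0,0],[0,0,0,0,0]]]}}

```text
clock: 18.52
ee_pos: [0.4957, -0.0918, 0.2022]
tool_rot: [180.0, -0.0, 140.4]
ft_force: [-0.7, -0.1, 0.2]
width: 0.001
gripper_force: 0.0
```

Call:
{"name": "drive_tool", "arguments": {"rows": [[[0,0,0,0.8,0],[0,0,0,0.8,0],[0,0,0,0.8,0],[0,0,0,0.8,0],[0,0,0,0.52,0],[0,0,0,0,0],[0,0,0,0,0]]]}}

```text
clock: 19.4
ee_pos: [0.4963, -0.0914, 0.11]
tool_rot: [180.0, 0.0, 140.4]
ft_force: [-0.3, -0.3, 0.3]
width: 0.001
gripper_force: 0.0
```

Call:
{"name": "drive_tool", "arguments": {"rows": [[[0,0.2,0,0,0],[0,0.2,0,0,0],[0,0.2,0,0,0],[0,0.2,0,0,0],[0,0,0,0,0]]]}}

```text
clock: 20.02
ee_pos: [0.4806, -0.0796, 0.1095]
tool_rot: [-179.9, 0.1, 140.4]
ft_force: [1.6, -5.8, 0.1]
width: 0.001
gripper_force: 2.4
```

Call:
{"name": "drive_tool", "arguments": {"rows": [[[0,0.16,0,0,0],[0,0.16,0,0,0],[0,0.16,0,0,0],[0,0.16,0,0,0],[0,0.16,0,0,0],[0,0.16,0,0,0],[0,0,0,0,0]]]}}

```text
clock: 20.9
ee_pos: [0.4617, -0.0629, 0.1091]
tool_rot: [180.0, -0.0, 140.4]
ft_force: [-0.1, -0.8, 0.0]
width: -0.004
gripper_force: 0.0
```

Call:
{"name": "drive_tool", "arguments": {"rows": [[[0,0.16,0,0,0],[0,0.16,0,0,0],[0,0.16,0,0,0],[0,0,0,0,0]]]}}

```text
clock: 21.4
ee_pos: [0.4525, -0.0555, 0.1092]
tool_rot: [180.0, -0.0, 140.4]
ft_force: [2.0, -0.1, -0.6]
width: 0.0
gripper_force: 0.6
```

```bash
python3 snap.py w7
```

```text
{'clock': np.float64(21.4), 'ee_pos': array([ 0.4525, -0.0555,  0.1092]), 'tool_rot': array([ 1.799995e+02, -1.100000e-02,  1.404167e+02]), 'ft_force': array([ 1.9764, -0.0935, -0.6001]), 'width': np.float64(0.0002)}
```

View pics/w7.png

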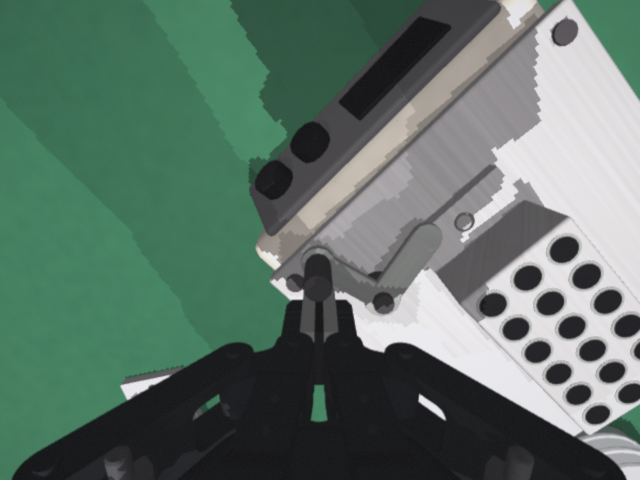

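The post at (318,270) is centred ahead of the fingers and the tongue is about 60° round. I'll keep pushing and drift sideways with the post.

Call:
{"name": "drive_tool", "arguments": {"rows": [[[0,0.12,0.06,0,0],[0,0.12,0.06,0,0],[0,0.12,0.06,0,0],[0,0,0,0,0]]]}}

```text
clock: 21.95
ee_pos: [0.4494, -0.0477, 0.1093]
tool_rot: [-179.9, 0.2, 140.4]
ft_force: [6.5, -8.9, -2.3]
width: -0.001
gripper_force: 5.7
```

Call:
{"name": "drive_tool", "arguments": {"rows": [[[0,0.06,0.04,0,0],[0,0.06,0.04,0,0],[0,0,0,0,0]]]}}

```text
clock: 22.32
ee_pos: [0.4493, -0.0469, 0.1095]
tool_rot: [-179.7, 0.5, 140.3]
ft_force: [11.1, -26.0, -5.4]
width: 0.002
gripper_force: 13.1
```

It has reached the stop, because the force rose with no further motion. Now I'll back off, rise and check.

Call:
{"name": "drive_tool", "arguments": {"rows": [[[0,-0.4,0,0,0],[0,-0.8,0,0,0],[0,-0.6,0,-0.2,0],[0,0,0,-0.8,0],[0,0,0,-0.8,0],[0,0,0,-0.8,0],[0,0,0,-0.8,0],[0,0,0,0,0],[0,0,0,0,0]]]}}

```text
clock: 23.45
ee_pos: [0.4822, -0.0717, 0.1934]
tool_rot: [-180.0, -0.1, 140.4]
ft_force: [-0.4, -0.2, 0.4]
width: 0.001
gripper_force: 0.0
```

```bash
python3 snap.py w8
python3 - <<'E'
from h import *
f=np.load("w8.npz");K,R,t=f['mtx'],f['R'],f['t'];X=cloud(f['d'],K,R,t)
y=np.radians(5.53);M=np.array([.52574,.02352]);ex=np.array([np.cos(y),np.sin(y)]);ey=np.array([-np.sin(y),np.cos(y)])
q=X.reshape(-1,3);L=np.stack([(q[:,:2]-M)@ex,(q[:,:2]-M)@ey,q[:,2]],1)
def sel(x0,x1,y0,y1,z0,z1):return L[(L[:,0]>x0)&(L[:,0]<x1)&(L[:,1]>y0)&(L[:,1]<y1)&(L[:,2]>z0)&(L[:,2]<z1)]
p=sel(-.12,-.075,-.08,-.03,.122,.132);print("post",p.mean(0),len(p),np.arctan2(-(p[:,0].mean()+.058),-(p[:,1].mean()+.052)))
b=sel(-.047,.047,-.03,.03,.12,.13);print("block",np.median(b[:,2]),cv2.minAreaRect((b[:,:2]*1000).astype(np.float32)))
tg=sel(-.075,-.045,-.05,-.012,.096,.106);print("tongue",tg.mean(0),len(tg))
E
```

```text
{'clock': np.float64(23.45), 'ee_pos': array([ 0.4822, -0.0717,  0.1934]), 'tool_rot': array([-1.799782e+02, -5.640000e-02,  1.404031e+02]), 'ft_force': array([-0.3572, -0.2421,  0.4472]), 'width': np.float64(0.0013)}
post [-0.09408104 -0.05165752  0.12604655] 328 1.580287970214208
block 0.12594748160166996 ((-0.00171661376953125, 0.39429664611816406), (52.215423583984375, 93.99847412109375), 89.9819564819336)
tongue [-0.05843386 -0.03131133  0.10039635] 1428
```

View pics/w8.png

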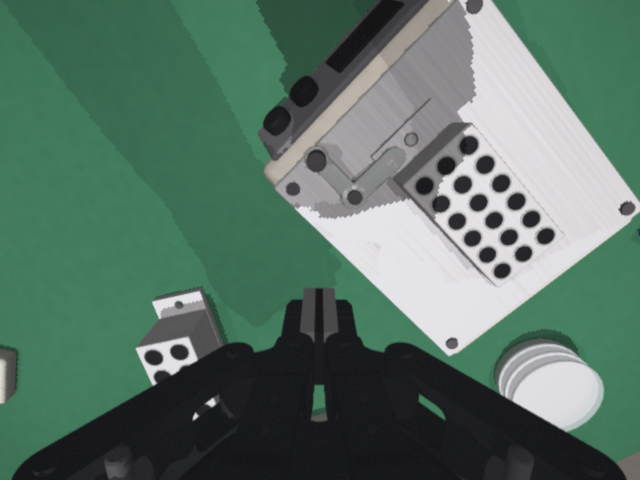

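The latch tongue lies over the near ear, at about (385,170), and the post gives 1.57 rad. The block is still seated and the robot touches nothing.

```bash
python3 -c "
from rig import env
print(env.sign_off())"
```

```text
the job is handed in; nothing more can be done
None
```

The low tube block sits flat on both locating pins and the latch is closed to its stop (about 1.57 rad). I handed the job in at about 23.5 s with the robot clear; the sign-off returned no verdict.

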